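Dial open the padlock of the allergen box and hold it up

ROBOT

A 6-joint arm with a two-finger parallel gripper is mounted at the origin on the work surface. World frame = base frame: x ahead of the robot, y to its left, z up, the work surface at z = 0. Lengths are in m, angles in degrees, forces in N, time in s.
With the tool pointing down it reaches from about 0.25 to 0.725 m from the base axis. Payload 9.7 kg.
Tool frame: the origin (TCP) lies at the very end of the fingers, on their centre line; the grasp point (between the pads) lies 19 mm behind it; z points along the fingers, y is the line along which they close (so a half turn about z gives the same grasp; the last joint's range is limited). The gripper opens to 85 mm and grips with 20 to 120 N. Pads are 22 mm wide; open, the fingers measure 114 mm over their backs; the gripper's body (76 mm by 85 mm) begins 54 mm behind the grasp point. The pads swing forward as they close: fully open they stand 13 mm farther back than shut.
Start: joints at [-73.912, 4.979, 10.078, 95.1, 0, 90], TCP at [0.152, -0.528, 0.231] pointing down, gripper open.
Joint ranges: [-179.16, 179.16], [-48.56, 103.87], [-65.8, 70.77], [-126.05, 130.52], [-82.76, 87.17], [-180, 180]. Speed limits (degrees/s): [127.2, 127.2, 147.25, 180, 180, 180].

INTERFACE

Orientations are given as [roll, pitch, yaw] about the fixed x, y, z axes, in that order (R = Rz(yaw) Ry(pitch) Rx(roll)).
In Python, from workcell import telemetry, optics, workorder gives the robot as it stands.
- The arm moves only by the shell command python3 -m handwheel 'ROWS' [FORCE]. ROWS is JSON, a list of rows, each an object of numbers: "tx", "ty", "tz": the shift along the tool's x, y, z in m; "ax", "ay", "az": the turn, a rotation vector about the tool's x, y, z in degrees; "jaw": the gripper command: -1 is shut, 1 is fully open, values between are in proportion. A call has exactly 10 rows; each row shifts and turns the commanded pose from where the row before left it, along the tool's axes as they then stand; what a row does not reach is not made up. A row lasts 1/8 s, in which the tool goes at most 62.5 mm and 10.7 degrees, less where a joint would pass 70% of its speed; a pose out of reach is approached as far as the arm can. A call is refused whole if a number of a shift passes 0.0625 or a number of a turn 10.7, either way. A call with a gripper value outside its range is refused whole. The fingers move at their own pace and stop on an object; FORCE is the grip in N (left out, the last holds). Time passes only in rows, so rows that do not move let the fingers close, or fill a call up. It gives the time, the measured TCP pose, the force, the opening and the grip force at its end, in the units of the state.
- telemetry.get_obs(): the state, without advancing time (a new reading comes with each control period).
- optics.camera(name): name is "scene" or "top"; returns a dict with "color" (400x640x3 uint8, red, green, blue), "K" (3x3 intrinsics, pixels), "extrinsics" (4x4, takes a point from camera to world coordinates). Camera axes: x right, y down, z forward; pixel columns grow to the right and rows downward; lengths in m; the calibration is good to about 2 mm. A picture is of the moment at which its call begins. There is no depth.
- workorder.job_done(): hands the job in; it is judged then, once.
The state is a dict: "time": time; "q": joint angles; "qd": joint speeds; "joint_efforts": joint torques, N m; "ee_pos": TCP position; "tcp_rot": TCP orientation; "wrist_force": force on the tool from outside, world axes, zero at the start; "torque": the same for the moment, N m; "opening": finger opening in m; "grasp_force": force on a finger pad.
Only numpy, scipy, OpenCV 4.12 (cv2) and the standard library are available. Lean on these libraries where they do the work, as an engineer would, in place of code of your own. Each camera call takes 0.05 s, during which the arm holds its last target. There are 200 camera calls.

TASK

Unlock the steel allergen box: its padlock is only a few clicks off, so turn the dial clockwise, feeling it click from notch to notch, until its white pointer rests in the notch at the index mark beside the shackle, and do not run on to the next click. Then draw the lock back so that the staple pulls the shackle fully open, work the open shackle out of the staple and lift the lock off, leaving the cake, bowl, spatula and measuring cup where they are. Finish while still holding the lock up and still in the gripper, shackle open and dial uppermost, at least 10 cm above where it lay, touching nothing else.

Things in the scene. Friction and masses are not known exactly. Their poses are not given: they have to be found in the camera images.
- padlock: Dial padlock, about 0.42 kg, lying on its back on the box's deck, shackle away from the robot. Brass case 24 mm thick (z), from x = -26 to +34 and y = -25 to +25 mm; origin on its underside below the dial's axis, +x to the shackle, +z out of the dial. A white index mark lies on it at x = 24 to 32 mm. It lies loose between two flanges that keep it from turning, and can slide along its x both ways.
- dial_knob (a point): Centre of the dial's grip, a black ribbed round knob 30 mm in diameter and 16 mm tall (z = 27 to 43 mm in the padlock's frame) above a skirt 40 mm in diameter, 3 mm thick. The point is on the dial's axis, 8 mm below the knob's top. Its x axis turns with the dial and points along the white pointer line on the knob.
- dial (a joint): Dial angle, rad; grows clockwise seen from above. 0 = pointer at the index mark (opening notch); starts 2 to 4 clicks short (-1.05, -1.57 or -2.09). Sprung notches every 0.524 rad, about 0.04 N m from one to the next; let go, it rests in a notch. No stops. Beyond +0.4 or below -2.45 the code is lost. The shackle comes out only within 0.08 rad of 0, and once out it locks the dial.
- shackle (a joint): How far the shackle is drawn out of the case along +x, m: 0 = shut, 0.018 = fully open. It slides stiffly (about 2.5 N) and stays where it is left; it does not swivel. Off the notch it is blocked.
- shackle_crown (a point): Middle of the shackle's bow, on the axis of its bar. The shackle is an 8 mm round steel bar lying at z = 12 mm in the padlock's frame, legs at y = -15 mm (long, always stays in the case) and y = +15 mm (short), leaving the case at x = 34 mm. Shut, this point is at x = 73 mm and the inside of the bow at x = 69 mm; open, 18 mm further.
- shackle_toe (a point): Tip of the shackle's short leg, hidden 4 mm deep in the case when shut (x = 30, y = 15 mm in the padlock's frame). Fully open it is at x = 48 mm: a gap of 14 mm to the case, for the 5 mm staple to come out through.
- staple (a point): Centre of the staple's eye. The staple is a fixed upright U of 5 mm bar across the padlock: legs 13 mm to -y and to +y of this point, top 14 mm above it; the padlock's underside lies 12 mm below it. The -y leg stands inside the bow, the shackle's short leg runs through the eye. Axes as the box. At the start it is at x = 50 to 60, y = 14 mm in the padlock's frame.
- box: Stainless allergen box, fixed, 300 (x) by 280 (y) by 120 mm high; origin at the centre of its underside, x away from the robot. Front half of the top: deck with the padlock (underside at z = 122.5 mm) between flanges 10 mm high, inner faces at y = -27 and +27, x = -130 to -45 mm. Staple at x = -20, y = 14 mm. Rear half: lid, bar handle at x = 115 mm, 33 mm high. Nothing blocks sliding the lock along x.
- measure: Bystander: small steel measuring cup, 56 mm in diameter and 50 mm tall, standing on the box's lid near its right (-y) edge; origin at the centre of its underside.
- cake: Bystander: finished white cake on a board 210 mm in diameter, 100 mm tall, on the bench to the right; origin at the centre of its underside.
- bowl: Bystander: steel mixing bowl 230 mm in diameter, 85 mm tall, on the bench to the left; origin at the centre of its underside.
- spatula: Bystander: cake spatula 260 mm long lying on the bench to the left near the robot; origin in the middle of its underside.
There are look-alikes about, which are no part of the job. What is shaped like the padlock but orange or turquoise is not meant.

How it is judged:
By the outcome, as a careful person would: the job done as asked, in the order asked, and still so for the second after the job is handed in, while the arm keeps its last pose, push and grip.
It also fails if it takes over 48 s, if anything falls off the work surface, if the arm or the gripper's body presses on something with over 40 N, if the wrist force passes 120 N, or if a joint passes its speed limit or range.

## Working session

There is one attempt and no reset: what is moved stays moved. The work goes in short steps, Python scripts to look and compute and a shell command to move; the robot and the scene stay as the last step left them, time stands still between calls to the robot, and variables do not carry over. Pictures are saved under pics/ and viewed, at most 10 in all, crops included, and the job is handed in when it is done.

```bash
mkdir -p pics; python3 - <<'E'
from workcell import telemetry, optics
import cv2,numpy as np
for n in("scene","top"):
    c=optics.camera(n); np.savez(f"pics/{n}0.npz",**c)
    cv2.imwrite(f"pics/{n}0.png",c["color"][...,::-1]); print(n,c["K"].round(1).tolist(),c["extrinsics"].round(3).tolist())
o=telemetry.get_obs(); print(o)
E
```

```text
scene [[474.1, 0.0, 319.2], [0.0, 474.1, 194.0], [0.0, 0.0, 1.0]] [[0.07, 0.827, -0.558, 1.471], [0.997, -0.052, 0.049, -0.061], [0.011, -0.56, -0.829, 1.48], [0.0, 0.0, 0.0, 1.0]]
top [[491.9, 0.0, 323.8], [0.0, 491.9, 201.6], [0.0, 0.0, 1.0]] [[0.027, -0.993, 0.114, 0.336], [-1.0, -0.026, 0.006, 0.009], [-0.003, -0.114, -0.993, 1.839], [0.0, 0.0, 0.0, 1.0]]
{'time': 0.1, 'q': array([-7.39112777e+01,  5.00824471e+00,  1.00402816e+01,  9.50999750e+01,
       -1.79918004e-03,  9.00012401e+01]), 'qd': array([ 0.06722105, -0.05035758,  0.17468445,  0.08455982,  0.02533103,
       -0.08009491]), 'joint_efforts': array([ 2.10987542e-03, -5.21561086e+01,  4.65652585e+01,  1.62193476e-02,
        1.22970528e-04, -1.46832754e-06]), 'ee_pos': array([ 0.15235483, -0.52826821,  0.23066266]), 'tcp_rot': array([-1.79932062e+02,  1.80064917e-03,  1.60874844e+01]), 'wrist_force': array([-0.11133781,  0.86602834,  0.32464765]), 'torque': array([-0.04641864,  0.05134797, -0.02985414]), 'grasp_force': 0.0, 'opening': 0.08552531444656512}
```

View pics/top0.png

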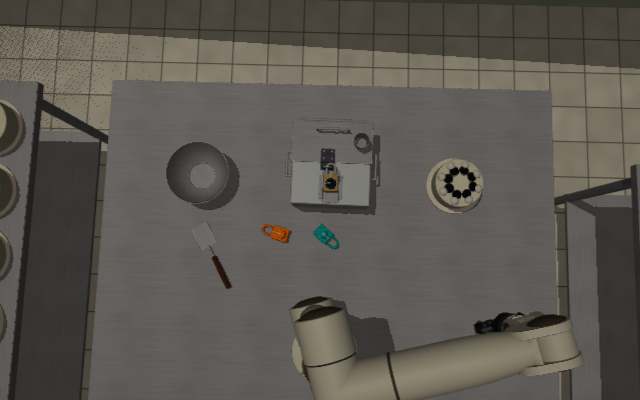

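View pics/scene0.png

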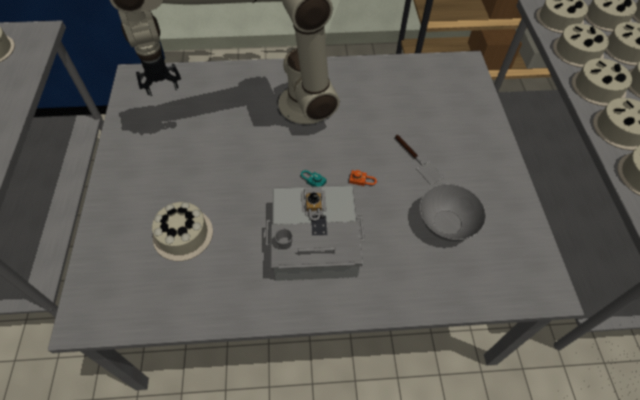

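Candidates for the padlock in the top view are brass on the deck at (330,183), orange at (276,233) and turquoise at (326,236). The brass one on the box fits the description, and it also shows at (314,203) in the scene view. I'll check it in a close crop and measure it.

```bash
cat >h.py <<'E'
import numpy as np,cv2
def ray(c,px,z):
    p=np.c_[np.atleast_2d(px).astype(float),np.ones(len(np.atleast_2d(px)))]@np.linalg.inv(c["K"]).T
    E=c["extrinsics"];d=p@E[:3,:3].T;o=E[:3,3]
    return (o+d*((z-o[2])/d[:,2])[:,None])
def proj(c,P):
    E=np.linalg.inv(c["extrinsics"]);p=np.atleast_2d(P)@E[:3,:3].T+E[:3,3];p=p@c["K"].T;return p[:,:2]/p[:,2:]
E
python3 - <<'E'
from h import *
t=dict(np.load("pics/top0.npz"));s=dict(np.load("pics/scene0.npz"))
a=cv2.resize(t["color"][115:215,280:390],None,fx=5,fy=5,interpolation=cv2.INTER_CUBIC)
b=cv2.resize(s["color"][180:240,290:340],None,fx=5,fy=5,interpolation=cv2.INTER_CUBIC)
im=np.zeros((500,800,3),np.uint8);im[:500,:550]=a;im[:300,550:]=b
cv2.imwrite("pics/crop1.png",im[...,::-1])
for n,c,z in(("top",t,.1465),("scene",s,.1465)):
    h=cv2.cvtColor(c["color"],cv2.COLOR_RGB2HSV);x0,y0=(300,155) if n=="top" else (295,185)
    sub=h[y0:y0+60,x0:x0+60];m=((sub[...,0]>8)&(sub[...,0]<28)&(sub[...,1]>90)&(sub[...,2]>60)).astype(np.uint8)
    ys,xs=np.nonzero(m);r=cv2.minAreaRect(np.c_[xs,ys].astype(np.float32));print(n,len(xs),r,xs.min()+x0,xs.max()+x0,ys.min()+y0,ys.max()+y0)
    print(ray(c,cv2.boxPoints(r)+[x0,y0],z).round(4).tolist())
    d=((sub[...,2]<45)).astype(np.uint8);k,l,st,ce=cv2.connectedComponentsWithStats(d)
    for i in range(1,k):
        if st[i,4]>15: print("dark",st[i],ce[i]+[x0,y0],ray(c,[ce[i]+[x0,y0]],.1655).round(4))
E
```

```text
top 111 ((30.0, 27.0), (16.0, 14.0), 90.0) 323 337 174 190
[[0.6268, 0.0238, 0.1465], [0.6281, -0.025, 0.1465], [0.5718, -0.0263, 0.1465], [0.5705, 0.0223, 0.1465]]
dark [21  0 14 15 97] [326.59793814 160.18556701] [[0.6722 0.0125 0.1655]]
dark [28 10  6  5 22] [330.90909091 167.31818182] [[ 0.6476 -0.003   0.1655]]
dark [26 23 10 11 83] [330.68674699 183.20481928] [[ 0.5922 -0.0037  0.1655]]
dark [ 7 50 13  2 22] [313.63636364 205.54545455] [[0.5134 0.0527 0.1655]]
dark [26 51 22  2 35] [336.14285714 206.51428571] [[ 0.5121 -0.0243  0.1655]]
dark [49 52 11  2 21] [354.23809524 207.47619048] [[ 0.5104 -0.0863  0.1655]]
scene 115 ((18.0, 16.0), (16.0, 14.0), 90.0) 306 320 193 209
[[0.5665, -0.0275, 0.1465], [0.5695, 0.02, 0.1465], [0.6336, 0.0154, 0.1465], [0.6307, -0.031, 0.1465]]
dark [13  8 11 10 72] [312.75       197.97222222] [[ 0.6008 -0.0067  0.1655]]
dark [17 31 13  9 48] [319.375      220.47916667] [[0.689  0.0092 0.1655]]
```

View pics/crop1.png

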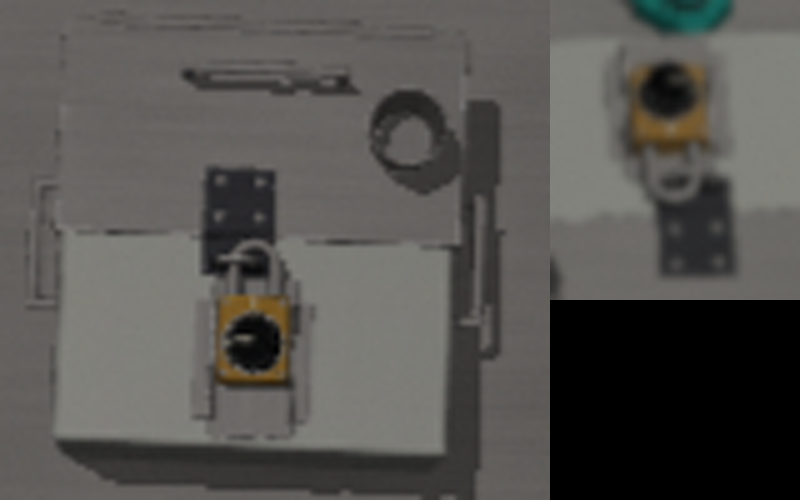

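The close crop confirms the brass padlock with its black knob. The pointer points left at crop (240,340), about 90° anticlockwise of the index, and the staple is at about (235,260). The next step is a move towards it, plus a numeric check of the pointer.

```bash
python3 - <<'E'
from h import *
for n,px in(("top",(330.7,183.2)),("scene",(313,198))):
    c=dict(np.load(f"pics/{n}0.npz"));ctr=proj(c,[[.594,-.004,.1655]])[0];print(n,ctr)
    g=c["color"].max(2);x,y=int(px[0]),int(px[1])
    print(x-7,y-7);print(g[y-7:y+8,x-7:x+8])
    for a in(60,90,120):
        th=np.radians(a);P=np.array([[.594+.013*np.cos(th),-.004+.013*np.sin(th),.1655]]);print(a,proj(c,P)-ctr)
E
python3 -m handwheel '[{"tx":0.05,"ty":-0.033,"jaw":0},{"tx":0.05,"ty":-0.033,"jaw":0},{"tx":0.05,"ty":-0.033,"jaw":0},{"tx":0.05,"ty":-0.033,"jaw":0},{"tx":0.05,"ty":-0.033,"jaw":0},{"tx":0.05,"ty":-0.033,"jaw":0},{"tx":0.05,"ty":-0.033,"jaw":0},{"tx":0.05,"ty":-0.033,"jaw":0},{"tx":0.05,"ty":-0.033,"jaw":0},{"tx":0.0,"ty":0.0,"jaw":0}]'
python3 -c "
from workcell import telemetry;print(telemetry.get_obs()['q'].round(2))"
```

```text
top [330.79722224 182.68195393]
323 176
[[ 81 111 121 120 121 122 121 129 124 119 119 119 120 115  90]
 [ 87 112 123 120 122 116 106  84  92  86 110 118 120 118  88]
 [ 84 112 122 116  95  62  37  39  36  39  98 113 118 119  89]
 [ 86 113 118  80  40  18  11  14  11  14  37  57 101 116  88]
 [ 92 111 116  66  20  12  11  11  12  12  13  26  50 111  88]
 [ 89 104  69  28  14  13  12  11  11  12  12  21  21 102  87]
 [ 89  97  61  46  85  99 101  56  18  10  14  15  10  96  83]
 [ 94 105 104  55  35  50  53  29  13  12   9  16  17  68  72]
 [ 95  99  60  23  14  17  18  14  11  13  10  10   9  92  79]
 [100 104  55  19  12  12  12  10  11  12  14   9  13  97  79]
 [ 97 108  88  38  22  13  10  13  12  14  21  21  62 109  80]
 [ 93 114  99  51  36  18  17  16  19  22  13  26  75 114  79]
 [ 90 113 118  93 101  56  17  31  25  12  23  70 108 119  81]
 [ 74 102 117 118 117 108  90  56  87  86  98 113 104 112  77]
 [ 63  80  98 102 104 105 108 106 110 111 115 111 107  97  62]]
60 [[-3.22374697 -1.95287187]]
90 [[-3.77878371 -0.09828392]]
120 [[-3.32137957  1.78427595]]
scene [313.41662949 
[... 418 characters left out ...]
 14  11  11  15  19  23  26  38  58  79  86]
 [ 74  68  41  27  22  15  11  11  10  10  18  33  52  73  84]
 [ 77  70  43  28  27  19  15  16  13  15  20  29  44  69  85]
 [ 78  77  52  32  27  21  21  20  18  20  23  30  50  78  94]
 [ 82  85  69  48  32  27  22  21  19  26  32  42  68  96 104]
 [ 85  98  94  77  56  41  31  28  30  41  57  73  94 110 111]
 [ 85 105 111 101  84  69  65  58  63  76  89 101 112 117 114]
 [ 82 107 116 114 105 100 100  99 101 107 111 116 118 117 115]
 [ 80 102 115 116 116 116 116 121 125 120 119 118 117 112 113]]
60 [[3.49906575 1.44494093]]
90 [[ 3.88875785 -0.20204681]]
120 [[ 3.23741997 -1.78750987]]
[-73.91   5.01  10.04  95.1   -0.    90.  ]$[0]: bad value
```

The pointer is level in the top view, 90° anticlockwise of the index, so the dial is at -1.57 (3 clicks). The call was refused, so I'll send full rows.

```bash
python3 -m handwheel '[{"tx":0.05,"ty":-0.033,"tz":0,"ax":0,"ay":0,"az":0,"jaw":0},{"tx":0.05,"ty":-0.033,"tz":0,"ax":0,"ay":0,"az":0,"jaw":0},{"tx":0.05,"ty":-0.033,"tz":0,"ax":0,"ay":0,"az":0,"jaw":0},{"tx":0.05,"ty":-0.033,"tz":0,"ax":0,"ay":0,"az":0,"jaw":0},{"tx":0.05,"ty":-0.033,"tz":0,"ax":0,"ay":0,"az":0,"jaw":0},{"tx":0.05,"ty":-0.033,"tz":0,"ax":0,"ay":0,"az":0,"jaw":0},{"tx":0.05,"ty":-0.033,"tz":0,"ax":0,"ay":0,"az":0,"jaw":0},{"tx":0.05,"ty":-0.033,"tz":0,"ax":0,"ay":0,"az":0,"jaw":0},{"tx":0.05,"ty":-0.033,"tz":0,"ax":0,"ay":0,"az":0,"jaw":0},{"tx":0,"ty":0,"tz":0,"ax":0,"ay":0,"az":0,"jaw":0}]'
python3 -c "
from workcell import telemetry;print(telemetry.get_obs()['q'].round(2))"
```

```text
time: 1.35
ee_pos: [0.504, -0.1154, 0.2301]
tcp_rot: [-179.9, 0.1, 16.4]
wrist_force: [0.5, 0.0, -0.6]
opening: 0.0428
grasp_force: 0.0
[-1.2910e+01  5.2000e-01  5.3200e+00  9.4890e+01  3.0000e-02  1.5072e+02]
```

```bash
python3 -m handwheel '[{"tx":0,"ty":0,"tz":0,"ax":0,"ay":0,"az":-10.4,"jaw":0},{"tx":0,"ty":0,"tz":0,"ax":0,"ay":0,"az":-10.4,"jaw":0},{"tx":0,"ty":0,"tz":0,"ax":0,"ay":0,"az":-10.4,"jaw":0},{"tx":0,"ty":0,"tz":0,"ax":0,"ay":0,"az":-10.4,"jaw":0},{"tx":0,"ty":0,"tz":0,"ax":0,"ay":0,"az":-10.4,"jaw":0},{"tx":0,"ty":0,"tz":0,"ax":0,"ay":0,"az":-10.4,"jaw":0},{"tx":0,"ty":0,"tz":0,"ax":0,"ay":0,"az":-10.4,"jaw":0},{"tx":0,"ty":0,"tz":0,"ax":0,"ay":0,"az":-10.4,"jaw":0},{"tx":0,"ty":0,"tz":0,"ax":0,"ay":0,"az":-10.4,"jaw":0},{"tx":0,"ty":0,"tz":0,"ax":0,"ay":0,"az":-10.4,"jaw":0}]'
cat >>h.py <<'E'
from scipy.spatial.transform import Rotation as Ro
def totool(target):
    from workcell import telemetry
    o=telemetry.get_obs();R=Ro.from_euler("xyz",o["tcp_rot"],degrees=True).as_matrix()
    print("pos",o["ee_pos"].round(4),"rot",o["tcp_rot"].round(2),"q",o["q"].round(1),"tool shift",(R.T@(np.array(target)-o["ee_pos"])).round(4))
E
python3 -c "
from h import *;totool([.593,-.004,.21])"
```

```text
time: 2.6
ee_pos: [0.5018, -0.1192, 0.2311]
tcp_rot: [-180.0, -0.0, 120.4]
wrist_force: [-0.2, -0.6, 0.4]
opening: 0.0427
grasp_force: 0.0
pos [ 0.5018 -0.1192  0.2311] rot [-1.7997e+02 -1.0000e-02  1.2038e+02] q [-13.4   0.3   5.2  94.9  -0.   46.3] tool shift [0.0533 0.1369 0.0211]
```

```bash
python3 -m handwheel '[{"tx":0.0133,"ty":0.0342,"tz":0.005,"ax":0,"ay":0,"az":0,"jaw":0},{"tx":0.0133,"ty":0.0342,"tz":0.005,"ax":0,"ay":0,"az":0,"jaw":0},{"tx":0.0133,"ty":0.0342,"tz":0.005,"ax":0,"ay":0,"az":0,"jaw":0},{"tx":0.0133,"ty":0.0342,"tz":0.005,"ax":0,"ay":0,"az":0,"jaw":0},{"tx":0,"ty":0,"tz":0.005,"ax":0,"ay":0,"az":0,"jaw":0},{"tx":0,"ty":0,"tz":0.005,"ax":0,"ay":0,"az":0,"jaw":0},{"tx":0,"ty":0,"tz":0,"ax":0,"ay":0,"az":0,"jaw":0},{"tx":0,"ty":0,"tz":0,"ax":0,"ay":0,"az":0,"jaw":0},{"tx":0,"ty":0,"tz":0,"ax":0,"ay":0,"az":0,"jaw":0},{"tx":0,"ty":0,"tz":0,"ax":0,"ay":0,"az":0,"jaw":0}]'
python3 - <<'E'
from h import *
from workcell import optics
totool([.593,-.004,.151])
im=[]
for n in("scene","top"):
    c=optics.camera(n);P=proj(c,[[.593,-.004,.1655]])[0].astype(int);x,y=P
    im.append(cv2.resize(c["color"][y-35:y+35,x-30:x+35],None,fx=6,fy=6,interpolation=cv2.INTER_CUBIC))
cv2.imwrite("pics/hover.png",np.hstack(im)[...,::-1])
E
```

```text
time: 3.85
ee_pos: [0.5942, -0.0039, 0.2015]
tcp_rot: [180.0, 0.0, 120.1]
wrist_force: [-0.4, -0.8, -1.0]
opening: 0.0428
grasp_force: 0.0
pos [ 0.5942 -0.0039  0.2015] rot [1.7998e+02 1.0000e-02 1.2007e+02] q [-0.4 10.6 13.  92.4  0.  59.5] tool shift [ 0.0006 -0.0011  0.0505]
```

View pics/hover.png

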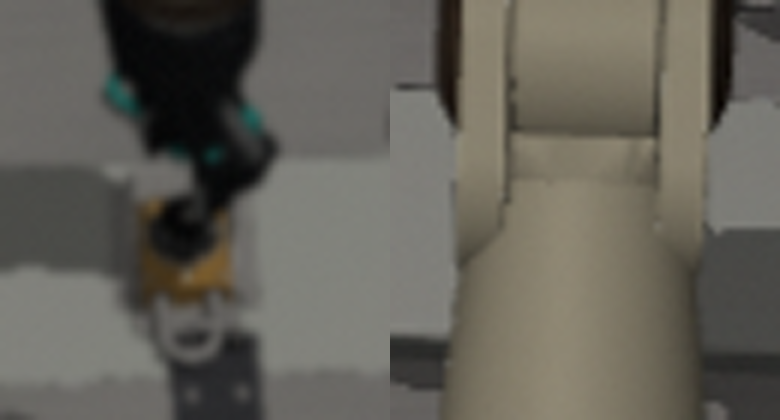

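In the scene half the gripper hangs above the knob, which is at about (185,228), with a finger on either side. In the top half the arm hides the lock. I'm going down now.

```bash
python3 -m handwheel '[{"tx":0,"ty":-0.001,"tz":0.008,"ax":0,"ay":0,"az":0,"jaw":0},{"tx":0,"ty":0,"tz":0.008,"ax":0,"ay":0,"az":0,"jaw":0},{"tx":0,"ty":0,"tz":0.008,"ax":0,"ay":0,"az":0,"jaw":0},{"tx":0,"ty":0,"tz":0.008,"ax":0,"ay":0,"az":0,"jaw":0},{"tx":0,"ty":0,"tz":0.008,"ax":0,"ay":0,"az":0,"jaw":0},{"tx":0,"ty":0,"tz":0.006,"ax":0,"ay":0,"az":0,"jaw":0},{"tx":0,"ty":0,"tz":0.004,"ax":0,"ay":0,"az":0,"jaw":0},{"tx":0,"ty":0,"tz":0,"ax":0,"ay":0,"az":0,"jaw":0},{"tx":0,"ty":0,"tz":0,"ax":0,"ay":0,"az":0,"jaw":0},{"tx":0,"ty":0,"tz":0,"ax":0,"ay":0,"az":0,"jaw":0}]' 30
python3 -c "
from h import *;totool([.593,-.004,.151])"
```

```text
time: 5.2
ee_pos: [0.5935, -0.0043, 0.1516]
tcp_rot: [180.0, 0.0, 120.1]
wrist_force: [-0.9, 0.4, 0.7]
opening: 0.0428
grasp_force: 0.0
pos [ 0.5935 -0.0043  0.1516] rot [1.7998e+02 1.0000e-02 1.2009e+02] q [-0.4 10.   6.9 86.8 -0.  59.5] tool shift [ 0.0005 -0.0003  0.0006]
```

```bash
python3 -m handwheel '[{"tx":0,"ty":0,"tz":0,"ax":0,"ay":0,"az":0,"jaw":-0.2},{"tx":0,"ty":0,"tz":0,"ax":0,"ay":0,"az":0,"jaw":-0.3},{"tx":0,"ty":0,"tz":0,"ax":0,"ay":0,"az":0,"jaw":-1},{"tx":0,"ty":0,"tz":0,"ax":0,"ay":0,"az":0,"jaw":-1},{"tx":0,"ty":0,"tz":0,"ax":0,"ay":0,"az":0,"jaw":-1},{"tx":0,"ty":0,"tz":0,"ax":0,"ay":0,"az":0,"jaw":-1},{"tx":0,"ty":0,"tz":0,"ax":0,"ay":0,"az":0,"jaw":-1},{"tx":0,"ty":0,"tz":0,"ax":0,"ay":0,"az":0,"jaw":-1},{"tx":0,"ty":0,"tz":0,"ax":0,"ay":0,"az":0,"jaw":-1},{"tx":0,"ty":0,"tz":0,"ax":0,"ay":0,"az":0,"jaw":-1}]' 30
python3 -c "
from workcell import telemetry;o=telemetry.get_obs();print(o['torque'],o['wrist_force'],o['opening'])"
```

```text
time: 6.45
ee_pos: [0.5932, -0.0044, 0.1516]
tcp_rot: [-180.0, 0.0, 120.1]
wrist_force: [-3.7, -1.7, 6.6]
opening: 0.0286
grasp_force: 29.6
[-0.49216177  0.83282815  0.03657969] [-3.68081085 -1.7162487   6.61984128] 0.028563306229490843
```

```bash
python3 -m handwheel '[{"tx":0,"ty":0,"tz":-0.0008,"ax":0,"ay":0,"az":0,"jaw":-1},{"tx":0,"ty":0,"tz":0,"ax":0,"ay":0,"az":5,"jaw":-1},{"tx":0,"ty":0,"tz":0,"ax":0,"ay":0,"az":5,"jaw":-1},{"tx":0,"ty":0,"tz":0,"ax":0,"ay":0,"az":5,"jaw":-1},{"tx":0,"ty":0,"tz":0,"ax":0,"ay":0,"az":5,"jaw":-1},{"tx":0,"ty":0,"tz":0,"ax":0,"ay":0,"az":5,"jaw":-1},{"tx":0,"ty":0,"tz":0,"ax":0,"ay":0,"az":5,"jaw":-1},{"tx":0,"ty":0,"tz":0,"ax":0,"ay":0,"az":0,"jaw":-1},{"tx":0,"ty":0,"tz":0,"ax":0,"ay":0,"az":0,"jaw":-1},{"tx":0,"ty":0,"tz":0,"ax":0,"ay":0,"az":0,"jaw":-1}]' 30
python3 - <<'E'
from h import *
from workcell import telemetry,optics
o=telemetry.get_obs();print(o['torque'],o['wrist_force'])
c=optics.camera("scene");x,y=proj(c,[[.593,-.004,.1655]])[0].astype(int)
cv2.imwrite("pics/t1.png",cv2.resize(c["color"][y-30:y+35,x-35:x+35],None,fx=8,fy=8,interpolation=cv2.INTER_CUBIC)[...,::-1])
E
```

```text
time: 7.7
ee_pos: [0.5934, -0.0042, 0.1517]
tcp_rot: [-180.0, -0.0, 90.2]
wrist_force: [0.0, 0.1, -2.2]
opening: 0.0284
grasp_force: 29.8
[-0.06562626 -0.14574018  0.00523743] [ 1.65863124e-03  1.29053715e-01 -2.16917528e+00]
```

View pics/t1.png

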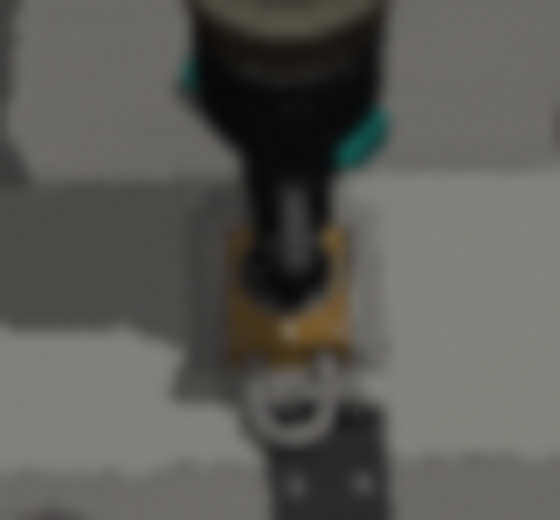

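The gripper holds the knob at (288,275) and has moved it on by one click, with the torque back near zero. The white index mark is at (289,330). Two more clicks to go.

```bash
python3 -m handwheel '[{"tx":0,"ty":0,"tz":0,"ax":0,"ay":0,"az":5,"jaw":-1},{"tx":0,"ty":0,"tz":0,"ax":0,"ay":0,"az":5,"jaw":-1},{"tx":0,"ty":0,"tz":0,"ax":0,"ay":0,"az":5,"jaw":-1},{"tx":0,"ty":0,"tz":0,"ax":0,"ay":0,"az":5,"jaw":-1},{"tx":0,"ty":0,"tz":0,"ax":0,"ay":0,"az":5,"jaw":-1},{"tx":0,"ty":0,"tz":0,"ax":0,"ay":0,"az":5,"jaw":-1},{"tx":0,"ty":0,"tz":0,"ax":0,"ay":0,"az":0,"jaw":-1},{"tx":0,"ty":0,"tz":0,"ax":0,"ay":0,"az":0,"jaw":-1},{"tx":0,"ty":0,"tz":0,"ax":0,"ay":0,"az":0,"jaw":-1},{"tx":0,"ty":0,"tz":0,"ax":0,"ay":0,"az":0,"jaw":-1}]'
python3 -c "
from workcell import telemetry;o=telemetry.get_obs();print(o['torque'],o['q'])"
python3 -m handwheel '[{"tx":0,"ty":0,"tz":0,"ax":0,"ay":0,"az":5,"jaw":-1},{"tx":0,"ty":0,"tz":0,"ax":0,"ay":0,"az":5,"jaw":-1},{"tx":0,"ty":0,"tz":0,"ax":0,"ay":0,"az":5,"jaw":-1},{"tx":0,"ty":0,"tz":0,"ax":0,"ay":0,"az":5,"jaw":-1},{"tx":0,"ty":0,"tz":0,"ax":0,"ay":0,"az":5,"jaw":-1},{"tx":0,"ty":0,"tz":0,"ax":0,"ay":0,"az":5,"jaw":-1},{"tx":0,"ty":0,"tz":0,"ax":0,"ay":0,"az":0,"jaw":-1},{"tx":0,"ty":0,"tz":0,"ax":0,"ay":0,"az":0,"jaw":-1},{"tx":0,"ty":0,"tz":0,"ax":0,"ay":0,"az":0,"jaw":-1},{"tx":0,"ty":0,"tz":0,"ax":0,"ay":0,"az":0,"jaw":-1}]'
python3 -c "
from workcell import telemetry;o=telemetry.get_obs();print(o['torque'],o['q'])"
```

```text
time: 9.0
ee_pos: [0.5933, -0.0042, 0.152]
tcp_rot: [-180.0, 0.0, 60.1]
wrist_force: [0.3, 0.2, -3.4]
opening: 0.0286
grasp_force: 29.8
[-5.14549056e-05  6.00516832e-02  1.11403298e-02] [-4.11193661e-01  1.00602145e+01  6.91869252e+00  8.68732602e+01
  4.86038294e-03  1.19464209e+02]
time: 10.25
ee_pos: [0.5933, -0.0042, 0.1521]
tcp_rot: [-180.0, -0.0, 30.1]
wrist_force: [-0.1, 0.1, -3.7]
opening: 0.0284
grasp_force: 29.9
[0.03180482 0.02516179 0.00240862] [-4.10368970e-01  1.00547344e+01  6.92715289e+00  8.68721674e+01
  3.07702767e-04  1.49465156e+02]
```

```bash
python3 -m handwheel '[{"tx":0,"ty":0,"tz":0,"ax":0,"ay":0,"az":0,"jaw":0},{"tx":0,"ty":0,"tz":0,"ax":0,"ay":0,"az":0,"jaw":0},{"tx":0,"ty":0,"tz":0,"ax":0,"ay":0,"az":0,"jaw":0},{"tx":0,"ty":0,"tz":-0.005,"ax":0,"ay":0,"az":0,"jaw":0},{"tx":0,"ty":0,"tz":-0.015,"ax":0,"ay":0,"az":0,"jaw":0},{"tx":0,"ty":0,"tz":-0.02,"ax":0,"ay":0,"az":0,"jaw":0},{"tx":0,"ty":0,"tz":-0.02,"ax":0,"ay":0,"az":0,"jaw":0},{"tx":0,"ty":0,"tz":-0.02,"ax":0,"ay":0,"az":0,"jaw":0},{"tx":0,"ty":0,"tz":-0.02,"ax":0,"ay":0,"az":0,"jaw":0},{"tx":0,"ty":0,"tz":0,"ax":0,"ay":0,"az":0,"jaw":0}]'
python3 - <<'E'
from h import *
from workcell import optics
c=optics.camera("scene");x,y=proj(c,[[.593,-.004,.1655]])[0].astype(int)
cv2.imwrite("pics/t2.png",cv2.resize(c["color"][y-20:y+35,x-30:x+30],None,fx=9,fy=9,interpolation=cv2.INTER_CUBIC)[...,::-1])
E
```

```text
time: 11.5
ee_pos: [0.594, -0.0043, 0.2545]
tcp_rot: [179.9, -0.2, 30.1]
wrist_force: [-0.5, -0.5, 1.5]
opening: 0.0428
grasp_force: 0.0
```

View pics/t2.png

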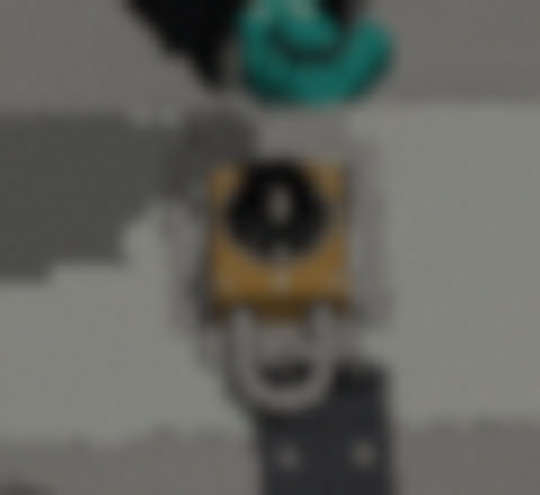

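The white pointer line on the knob, at about (280,205), is in line with the index mark at (282,280), so the dial is at 0. I'll go back down and regrip firmly.

```bash
python3 -m handwheel '[{"tx":-0.0004,"ty":-0.0002,"tz":0.02,"ax":0,"ay":0,"az":0,"jaw":0},{"tx":0,"ty":0,"tz":0.02,"ax":0,"ay":0,"az":0,"jaw":0},{"tx":0,"ty":0,"tz":0.02,"ax":0,"ay":0,"az":0,"jaw":0},{"tx":0,"ty":0,"tz":0.015,"ax":0,"ay":0,"az":0,"jaw":0},{"tx":0,"ty":0,"tz":0.012,"ax":0,"ay":0,"az":0,"jaw":0},{"tx":0,"ty":0,"tz":0.009,"ax":0,"ay":0,"az":0,"jaw":0},{"tx":0,"ty":0,"tz":0.004,"ax":0,"ay":0,"az":0,"jaw":0},{"tx":0,"ty":0,"tz":0,"ax":0,"ay":0,"az":0,"jaw":0},{"tx":0,"ty":0,"tz":0,"ax":0,"ay":0,"az":0,"jaw":0},{"tx":0,"ty":0,"tz":0,"ax":0,"ay":0,"az":0,"jaw":-0.2}]' 80
python3 -m handwheel '[{"tx":0,"ty":0,"tz":0,"ax":0,"ay":0,"az":0,"jaw":-0.3},{"tx":0,"ty":0,"tz":0,"ax":0,"ay":0,"az":0,"jaw":-1},{"tx":0,"ty":0,"tz":0,"ax":0,"ay":0,"az":0,"jaw":-1},{"tx":0,"ty":0,"tz":0,"ax":0,"ay":0,"az":0,"jaw":-1},{"tx":0,"ty":0,"tz":0,"ax":0,"ay":0,"az":0,"jaw":-1},{"tx":0,"ty":0,"tz":0,"ax":0,"ay":0,"az":0,"jaw":-1},{"tx":0,"ty":0,"tz":0,"ax":0,"ay":0,"az":0,"jaw":-1},{"tx":0,"ty":0,"tz":0,"ax":0,"ay":0,"az":0,"jaw":-1},{"tx":0,"ty":0,"tz":0,"ax":0,"ay":0,"az":0,"jaw":-1},{"tx":0,"ty":0,"tz":0,"ax":0,"ay":0,"az":0,"jaw":-1}]' 80
python3 -c "
from workcell import telemetry;o=telemetry.get_obs();print(o['torque'],o['ee_pos'])"
```

```text
time: 12.8
ee_pos: [0.5931, -0.0043, 0.1525]
tcp_rot: [180.0, -0.0, 30.1]
wrist_force: [-0.7, -0.5, -0.7]
opening: 0.0342
grasp_force: 0.0
time: 14.05
ee_pos: [0.5931, -0.0043, 0.1529]
tcp_rot: [180.0, -0.1, 30.1]
wrist_force: [-0.6, -0.5, 5.6]
opening: 0.0272
grasp_force: 78.5
[-0.10607514  0.15405988  0.00110652] [ 0.59309877 -0.00432146  0.15286606]
```

```bash
python3 -m handwheel '[{"tx":0,"ty":0,"tz":-0.0006,"ax":0,"ay":0,"az":0,"jaw":-1},{"tx":-0.00257,"ty":-0.00155,"tz":0,"ax":0,"ay":0,"az":0,"jaw":-1},{"tx":-0.00257,"ty":-0.00155,"tz":0,"ax":0,"ay":0,"az":0,"jaw":-1},{"tx":-0.00257,"ty":-0.00155,"tz":0,"ax":0,"ay":0,"az":0,"jaw":-1},{"tx":-0.00257,"ty":-0.00155,"tz":0,"ax":0,"ay":0,"az":0,"jaw":-1},{"tx":-0.00257,"ty":-0.00155,"tz":0,"ax":0,"ay":0,"az":0,"jaw":-1},{"tx":-0.00257,"ty":-0.00155,"tz":0,"ax":0,"ay":0,"az":0,"jaw":-1},{"tx":0,"ty":0,"tz":0,"ax":0,"ay":0,"az":0,"jaw":-1},{"tx":0,"ty":0,"tz":0,"ax":0,"ay":0,"az":0,"jaw":-1},{"tx":0,"ty":0,"tz":0,"ax":0,"ay":0,"az":0,"jaw":-1}]'
python3 -c "
from workcell import telemetry;o=telemetry.get_obs();print(o['torque'],o['ee_pos'])"
```

```text
time: 15.3
ee_pos: [0.5749, -0.004, 0.1529]
tcp_rot: [180.0, -0.0, 30.1]
wrist_force: [2.9, 0.2, 4.2]
opening: 0.027
grasp_force: 79.2
[-0.06007555 -0.8061191   0.00251383] [ 0.57494099 -0.00396126  0.15289864]
```

```bash
python3 -m handwheel '[{"tx":-0.00086,"ty":-0.00052,"tz":0,"ax":0,"ay":0,"az":0,"jaw":-1},{"tx":-0.00086,"ty":-0.00052,"tz":0,"ax":0,"ay":0,"az":0,"jaw":-1},{"tx":-0.00086,"ty":-0.00052,"tz":0,"ax":0,"ay":0,"az":0,"jaw":-1},{"tx":-0.00086,"ty":-0.00052,"tz":0,"ax":0,"ay":0,"az":0,"jaw":-1},{"tx":-0.00086,"ty":-0.00052,"tz":0,"ax":0,"ay":0,"az":0,"jaw":-1},{"tx":-0.00086,"ty":-0.00052,"tz":0,"ax":0,"ay":0,"az":0,"jaw":-1},{"tx":-0.00086,"ty":-0.00052,"tz":0,"ax":0,"ay":0,"az":0,"jaw":-1},{"tx":-0.00086,"ty":-0.00052,"tz":0,"ax":0,"ay":0,"az":0,"jaw":-1},{"tx":0,"ty":0,"tz":0,"ax":0,"ay":0,"az":0,"jaw":-1},{"tx":0,"ty":0,"tz":0,"ax":0,"ay":0,"az":0,"jaw":-1}]'
python3 -c "
from workcell import telemetry;o=telemetry.get_obs();print(o['torque'],o['ee_pos'])"
```

```text
time: 16.55
ee_pos: [0.5673, -0.0038, 0.1529]
tcp_rot: [180.0, -0.1, 30.1]
wrist_force: [6.2, -0.3, 3.4]
opening: 0.0271
grasp_force: 79.1
[-0.01438689 -1.33165823 -0.018413  ] [ 0.56729177 -0.00384015  0.15289343]
```

```bash
python3 -m handwheel '[{"tx":-0.00086,"ty":-0.00052,"tz":0,"ax":0,"ay":0,"az":0,"jaw":-1},{"tx":-0.00086,"ty":-0.00052,"tz":0,"ax":0,"ay":0,"az":0,"jaw":-1},{"tx":-0.00086,"ty":-0.00052,"tz":0,"ax":0,"ay":0,"az":0,"jaw":-1},{"tx":-0.00086,"ty":-0.00052,"tz":0,"ax":0,"ay":0,"az":0,"jaw":-1},{"tx":0,"ty":0,"tz":0,"ax":0,"ay":0,"az":0,"jaw":-1},{"tx":0,"ty":0,"tz":0,"ax":0,"ay":0,"az":0,"jaw":-1},{"tx":0,"ty":0,"tz":0,"ax":0,"ay":0,"az":0,"jaw":-1},{"tx":0,"ty":0,"tz":0,"ax":0,"ay":0,"az":0,"jaw":-1},{"tx":0,"ty":0,"tz":0,"ax":0,"ay":0,"az":0,"jaw":-1},{"tx":0,"ty":0,"tz":0,"ax":0,"ay":0,"az":0,"jaw":-1}]'
python3 -c "
from workcell import telemetry;o=telemetry.get_obs();print(o['torque'],o['ee_pos'])"
```

```text
time: 17.8
ee_pos: [0.5655, -0.0039, 0.153]
tcp_rot: [179.8, -0.3, 30.1]
wrist_force: [17.7, -0.9, -2.5]
opening: 0.0268
grasp_force: 79.0
[-0.18619941 -3.78198286 -0.01233161] [ 0.56547386 -0.00386423  0.15297126]
```

```bash
python3 - <<'E'
from h import *
from workcell import optics
c=optics.camera("scene");x,y=proj(c,[[.593,-.004,.1655]])[0].astype(int)
for X in(.034,.073,.091): print(proj(c,[[.5655+X,-.0045,.1345]])[0].round(1)-[x-30,y-30])
cv2.imwrite("pics/t3.png",cv2.resize(c["color"][y-30:y+30,x-30:x+30],None,fx=9,fy=9,interpolation=cv2.INTER_CUBIC)[...,::-1])
E
```

```text
[30.4 37.7]
[31.1 47.5]
[31.4 52.1]
```

View pics/t3.png

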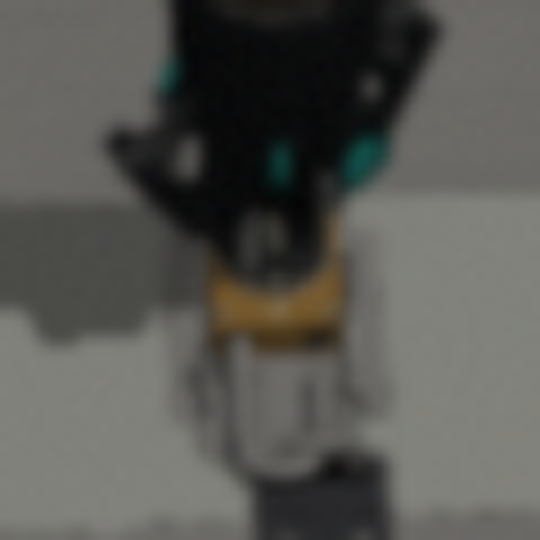

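The shackle is fully open: its crown is at crop row ~470, where 469 was predicted, and the empty toe hole shows at (318,338). I'll push forward about 43.5 mm so the staple sits in the gap.

```bash
python3 -m handwheel '[{"tx":0.0039,"ty":0.00236,"tz":-0.0005,"ax":0,"ay":0,"az":0,"jaw":-1},{"tx":0.0039,"ty":0.00236,"tz":0,"ax":0,"ay":0,"az":0,"jaw":-1},{"tx":0.0039,"ty":0.00236,"tz":0,"ax":0,"ay":0,"az":0,"jaw":-1},{"tx":0.0039,"ty":0.00236,"tz":0,"ax":0,"ay":0,"az":0,"jaw":-1},{"tx":0.0039,"ty":0.00236,"tz":0,"ax":0,"ay":0,"az":0,"jaw":-1},{"tx":0.0039,"ty":0.00236,"tz":0,"ax":0,"ay":0,"az":0,"jaw":-1},{"tx":0.0039,"ty":0.00236,"tz":0,"ax":0,"ay":0,"az":0,"jaw":-1},{"tx":0.0039,"ty":0.00236,"tz":0,"ax":0,"ay":0,"az":0,"jaw":-1},{"tx":0.0039,"ty":0.00236,"tz":0,"ax":0,"ay":0,"az":0,"jaw":-1},{"tx":0,"ty":0,"tz":0,"ax":0,"ay":0,"az":0,"jaw":-1}]' 110
python3 -c "
from h import *;totool([.609,-.0048,.153])
from workcell import telemetry;o=telemetry.get_obs();print(o['torque'])"
```

```text
time: 19.1
ee_pos: [0.6023, -0.0045, 0.153]
tcp_rot: [-179.9, 0.2, 30.1]
wrist_force: [-4.2, -0.6, 6.8]
opening: 0.0257
grasp_force: 108.9
pos [ 0.6023 -0.0045  0.153 ] rot [-179.89    0.18   30.09] q [ -0.4  11.5   8.7  87.4   0.  149.5] tool shift [0.0056 0.0036 0.    ]
[-0.01665376  0.99751421  0.03819976]
```

```bash
python3 -m handwheel '[{"tx":0.0012,"ty":0.0007,"tz":-0.0005,"ax":0,"ay":0,"az":0,"jaw":-1},{"tx":0.0012,"ty":0.0007,"tz":-0.0005,"ax":0,"ay":0,"az":0,"jaw":-1},{"tx":0.0012,"ty":0.0007,"tz":0,"ax":0,"ay":0,"az":0,"jaw":-1},{"tx":0.0012,"ty":0.0007,"tz":0,"ax":0,"ay":0,"az":0,"jaw":-1},{"tx":0,"ty":0,"tz":0,"ax":0,"ay":0,"az":0,"jaw":-1},{"tx":0,"ty":0,"tz":0,"ax":0,"ay":0,"az":0,"jaw":-1},{"tx":0,"ty":0,"tz":0,"ax":0,"ay":0,"az":0,"jaw":-1},{"tx":0,"ty":0,"tz":0,"ax":0,"ay":0,"az":0,"jaw":-1},{"tx":0,"ty":0,"tz":0,"ax":0,"ay":0,"az":0,"jaw":-1},{"tx":0,"ty":0,"tz":0,"ax":0,"ay":0,"az":0,"jaw":-1}]'
python3 - <<'E'
from h import *
from workcell import optics,telemetry
totool([.609,-.0048,.153]);print(telemetry.get_obs()['torque'])
c=optics.camera("scene");x,y=proj(c,[[.593,-.004,.1655]])[0].astype(int)
cv2.imwrite("pics/t4.png",cv2.resize(c["color"][y-25:y+35,x-30:x+30],None,fx=9,fy=9,interpolation=cv2.INTER_CUBIC)[...,::-1])
E
```

```text
time: 20.35
ee_pos: [0.6094, -0.0045, 0.1542]
tcp_rot: [180.0, -0.0, 30.1]
wrist_force: [0.5, 0.2, -3.3]
opening: 0.0256
grasp_force: 108.5
pos [ 0.6094 -0.0045  0.1542] rot [180.    -0.    30.09] q [ -0.4  12.3   9.8  87.5   0.  149.5] tool shift [-0.0005  0.      0.0012]
[0.03801399 0.08209828 0.00587714]
```

View pics/t4.png

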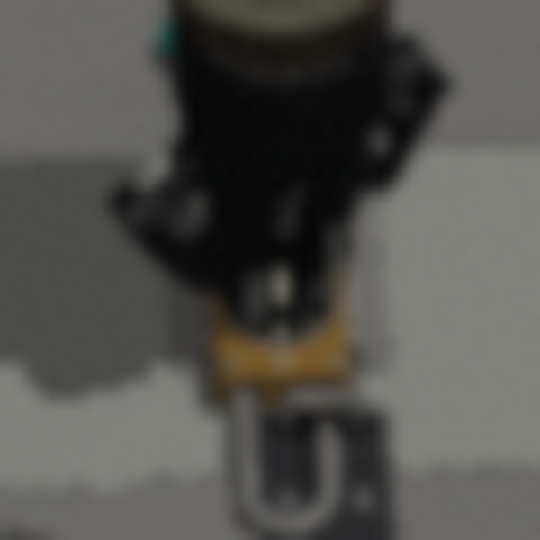

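The staple's top bar shows at (330,397), between the case front and the short leg's toe at (325,420). I'll lift slowly and watch the force.

```bash
python3 -m handwheel '[{"tx":0,"ty":0,"tz":-0.002,"ax":0,"ay":0,"az":0,"jaw":-1},{"tx":0,"ty":0,"tz":-0.002,"ax":0,"ay":0,"az":0,"jaw":-1},{"tx":0,"ty":0,"tz":-0.002,"ax":0,"ay":0,"az":0,"jaw":-1},{"tx":0,"ty":0,"tz":-0.002,"ax":0,"ay":0,"az":0,"jaw":-1},{"tx":0,"ty":0,"tz":-0.002,"ax":0,"ay":0,"az":0,"jaw":-1},{"tx":0,"ty":0,"tz":-0.002,"ax":0,"ay":0,"az":0,"jaw":-1},{"tx":0,"ty":0,"tz":-0.002,"ax":0,"ay":0,"az":0,"jaw":-1},{"tx":0,"ty":0,"tz":0,"ax":0,"ay":0,"az":0,"jaw":-1},{"tx":0,"ty":0,"tz":0,"ax":0,"ay":0,"az":0,"jaw":-1},{"tx":0,"ty":0,"tz":0,"ax":0,"ay":0,"az":0,"jaw":-1}]'
python3 -c "
from workcell import telemetry;o=telemetry.get_obs();print(o['torque'],o['ee_pos'])"
```

```text
time: 21.65
ee_pos: [0.6094, -0.0046, 0.1681]
tcp_rot: [-180.0, 0.0, 30.1]
wrist_force: [-0.2, -0.9, -3.7]
opening: 0.0257
grasp_force: 108.6
[-0.03567217  0.09775573 -0.02474327] [ 0.6093653  -0.00455054  0.16810475]
```

Only the lock's weight shows (about 4 N), so nothing is caught. I'll lift on to more than 10 cm.

```bash
python3 -m handwheel '[{"tx":0,"ty":0,"tz":-0.004,"ax":0,"ay":0,"az":0,"jaw":-1},{"tx":0,"ty":0,"tz":-0.008,"ax":0,"ay":0,"az":0,"jaw":-1},{"tx":0,"ty":0,"tz":-0.014,"ax":0,"ay":0,"az":0,"jaw":-1},{"tx":0,"ty":0,"tz":-0.02,"ax":0,"ay":0,"az":0,"jaw":-1},{"tx":0,"ty":0,"tz":-0.02,"ax":0,"ay":0,"az":0,"jaw":-1},{"tx":0,"ty":0,"tz":-0.02,"ax":0,"ay":0,"az":0,"jaw":-1},{"tx":0,"ty":0,"tz":-0.02,"ax":0,"ay":0,"az":0,"jaw":-1},{"tx":0,"ty":0,"tz":-0.012,"ax":0,"ay":0,"az":0,"jaw":-1},{"tx":0,"ty":0,"tz":-0.006,"ax":0,"ay":0,"az":0,"jaw":-1},{"tx":0,"ty":0,"tz":0,"ax":0,"ay":0,"az":0,"jaw":-1}]'
python3 - <<'E'
from h import *
from workcell import optics
c=optics.camera("scene");x,y=proj(c,[[.609,-.004,.27]])[0].astype(int)
cv2.imwrite("pics/t5.png",cv2.resize(c["color"][y-40:y+80,x-70:x+70],None,fx=5,fy=5,interpolation=cv2.INTER_CUBIC)[...,::-1])
E
```

```text
time: 22.9
ee_pos: [0.6095, -0.0046, 0.2923]
tcp_rot: [180.0, -0.0, 30.1]
wrist_force: [-0.3, -0.4, -3.9]
opening: 0.0253
grasp_force: 108.7
```

View pics/t5.png

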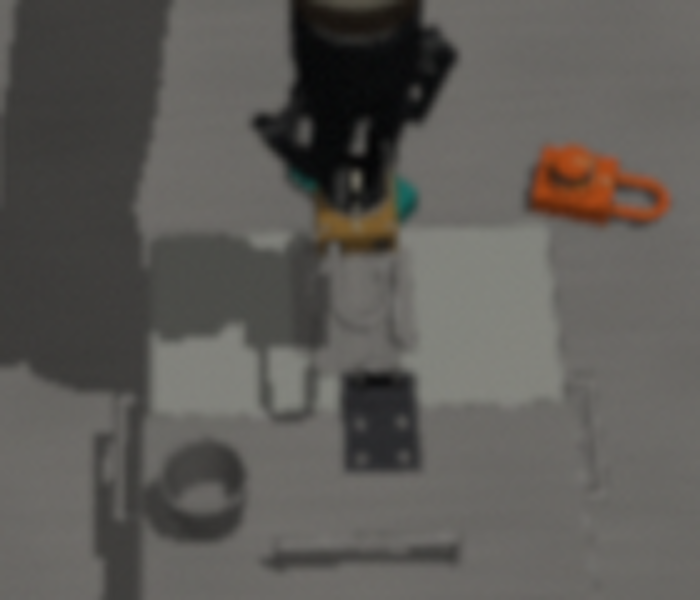

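The lock hangs level in the gripper at (357,215). Its shackle is open, with the shadow at (290,385) showing the long bow, and it is clear of the staple. The cup is still in place at (200,490). I'm handing it in.

```bash
python3 -c "
from workcell import workorder;print(workorder.job_done())"
```

```text
the job is handed in; nothing more can be done
None
```

The padlock is unlocked, drawn fully open, worked out of the staple and held about 14 cm above where it lay, dial up; I handed the job in at about 23 s, and no verdict came back.

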